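# Level the kitchen balance

### The job

In the kitchen being cleared, three sealed containers of dry goods stand in the two pans of the kitchen balance, and the pan with the big canister is too heavy. Pick up the smaller container standing beside the big canister, keep it upright, and set it down gently in the other pan, next to the one already there, so that both pans sit level; leave the canister and the other container in their pans.

Things in the scene. Friction and masses are not known exactly. Their poses are not given: they have to be found in the camera images.
- left_pan (a point): Centre of the inner floor of the balance's left (+y) pan: a level steel tray 240 mm (x) by 160 mm (y), walls 4 mm, rim 12 mm over the floor; z up. Starts low, holding the big steel canister (100 mm wide, 92 tall, 300 g, not to be moved) in one x half and the jar in the other, either way round. Pans move only up and down, oppositely, 15 mm at most from level (floors 94 mm above the table).
- right_pan (a point): Centre of the inner floor of the right (-y) pan, the same tray and axes, 250 mm from the left one; z up. Starts high (at its stop), holding only the tin, up to 55 mm from the centre along x, which leaves room for the jar on the longer free side. About 90 g of difference drives the pans to their stops; 10 g lowers a pan by 1.6 mm. A white post between the pans reaches rim height.
- jar: White stoneware jar with a cork lid: a plain upright cylinder 62 mm across and 62 mm tall, with a cork 52 mm across above it, 80 mm tall in all, 200 g. Origin at the centre of its underside, z up.
- tin: Small plain steel tin: an upright cylinder 48 mm across and 58 mm tall with a narrower lid, 38 mm across, 62 mm tall in all, 100 g. Origin at the centre of its underside, z up. The canister weighs as much as the jar and the tin together (each to within 3 percent).
Things that resemble listed ones, but are neither listed nor needed, are in the scene too. Leave any pink, turquoise or yellow look-alike of the jar alone.

How it is judged (in metres and radians):
At the end, for the whole second after the job is handed in: Jar and tin both stand upright (within 10 degrees) and at rest on the floor of the right pan, and the two pans sit level: their floors differ by less than 10 mm in height (the canister alone in the left pan balances them) (z of left_pan in the frame of right_pan between -0.01 and 0.01 m and x of jar in the frame of right_pan between -0.11 and 0.11 m and y of jar in the frame of right_pan between -0.08 and 0.08 m and z of jar in the frame of right_pan between -0.01 and 0.01 m and x of tin in the frame of right_pan between -0.11 and 0.11 m and y of tin in the frame of right_pan between -0.08 and 0.08 m and z of tin in the frame of right_pan between -0.01 and 0.01 m and angle between each of jar, tin's own z axis and vertical below 0.17 rad and linear speed of each of jar, tin below 0.02 m/s); the robot touches nothing.
It fails at once if the jar or the tin is tipped over (more than 40 degrees from upright) (angle between any of jar, tin's own z axis and vertical above 0.7 rad).
It fails at once if the jar or the tin is dropped (moves faster than 0.8 m/s while not held, a fall of more than about 30 mm) ((contact force between the fingers and jar below 0.05 N and linear speed of jar above 0.8 m/s) or (contact force between the fingers and tin below 0.05 N and linear speed of tin above 0.8 m/s)).
It also fails if it takes over 38 s, if anything falls off the work surface, if the arm or the gripper's body presses on something with over 40 N, if the wrist force passes 120 N, or if a joint passes its speed limit or range.

### The arm

A 6-joint arm with a two-finger parallel gripper is mounted at the origin on the work surface. World frame = base frame: x ahead of the robot, y to its left, z up, the work surface at z = 0. Lengths are in m, angles in degrees, forces in N, time in s.
With the tool pointing down it reaches from about 0.375 to 0.925 m from the base axis. Payload 5.7 kg.
Tool frame: the origin (TCP) lies at the very end of the fingers, on their centre line; the grasp point (between the pads) lies 19 mm behind it; z points along the fingers, y is the line along which they close (so a half turn about z gives the same grasp; the last joint's range is limited). The gripper opens to 85 mm and grips with 20 to 120 N. Pads are 22 mm wide; open, the fingers measure 114 mm over their backs; the gripper's body (76 mm by 85 mm) begins 54 mm behind the grasp point. The pads swing forward as they close: fully open they stand 13 mm farther back than shut.
Start: joints at [-73.745, 20.558, 86.54, -0, 72.909, -6.595], TCP at [0.233, -0.553, 0.199] pointing down, gripper open.
Joint ranges: [-170.27, 170.27], [-57.76, 135], [12.27, 136.19], [-55.21, 235.2], [11.17, 155.16], [-170.74, 170.74]. Speed limits (degrees/s): [136.94, 136.94, 180, 180, 180, 180].

### API

Orientations are given as [roll, pitch, yaw] about the fixed x, y, z axes, in that order (R = Rz(yaw) Ry(pitch) Rx(roll)).
In Python, from rig import * gives the robot as it stands.
- The arm moves only by the tool send_rows, never from a script. Its arguments are lists of equal length, an entry for each row: "translation": the shift along the tool's x, y, z scaled (see below), a list of three; "angular": the turn, a rotation vector about the tool's x, y, z scaled (see below), a list of three. In form: {"translation": [[dx, dy, dz], ...], "angular": [[rx, ry, rz], ...]}. A call has 1 to 20 rows; each row is the pose to reach, as a shift and turn from the pose commanded when the call began, along the tool's axes at that moment; what a row does not reach only later rows make up. The controller multiplies each number of a shift by 80 mm and each number of a turn by 90 degrees. A row lasts 1/12 s, in which the tool goes at most 41.7 mm and 7.16 degrees, less where a joint would pass 70% of its speed; a pose out of reach is approached as far as the arm can. A call with a number of a shift or a turn outside -1 to 1 is refused whole. A call with a gripper value outside its range is refused whole. "jaw" is the closure, from 0 (fully open) to 1 (shut), set as the call begins (left out, the last holds). The fingers move at their own pace and stop on an object; the grip force is fixed at half the most. Time passes only in rows, so rows that repeat a pose let the fingers close. It gives the time, the measured TCP pose, the force, the opening and the grip force at its end, in the units of the state.
- observe(): the state, without advancing time (a new reading comes with each control period).
- grab_frame(name): name is "scene" or "top"; returns a dict with "img" (400x640x3 uint8, red, green, blue), "fx", "fy", "cx", "cy" (pixels), "dist_coeffs" ([k1, k2, p1, p2, k3] as OpenCV has them; the pictures are not rectified), "view" (4x4, takes a point from world to camera coordinates). Camera axes: x right, y up, looking along -z (the intrinsics and any distortion apply to the point x, -y, -z); pixel columns grow to the right and rows downward; lengths in m; the calibration is good to about 2 mm. A picture is of the moment at which its call begins. There is no depth.
- close_job(): hands the job in; it is judged then, once.
Trained networks look in a picture, given as the dict that the camera call returned (one of the last four; its "shot" number tells which), for a name from the list of things; names that differ only in an ending like _2 or _b are one class to them, and where a whole thing is asked for, a point or a joint stands for the part that bears it (a point fixed in the world has none). Each returns a list of dicts, best first, with "score" (0 to 1); they miss things now and then, are a little off and sometimes report something else, mostly with a low value. They report only what shows in the picture. A call takes as long as a camera call. They do not tell look-alikes from the thing itself.
- look_for(thing, picture): "point" ([x, y, z] in m, in the coordinates of the camera as it stood for that picture, good to about 4 mm: the middle of the surface that is visible of it).
- masks_of(thing, picture): "region" (400x640 bool, what is visible of it).
- spot_point(thing, picture): "point" ([x, y, z] in m, in the coordinates of the camera as it stood for that picture, good to about 4 mm: a listed point, or the origin of a listed thing).
The state is a dict: "clock": time; "joint_positions": joint angles; "dq": joint speeds; "joint_torque": joint torques, N m; "ee_pos": TCP position; "eef_rot": TCP orientation; "force": force on the tool from outside, world axes, zero at the start; "moment": the same for the moment, N m; "opening": finger opening in m; "gripper_force": force on a finger pad.
Only numpy, scipy, OpenCV 4.12 (cv2) and the standard library are available. Lean on these libraries where they do the work, as an engineer would, in place of code of your own. Each camera call takes 0.05 s, during which the arm holds its last target. There are 200 camera calls.

## Working session

There is one attempt and no reset: what is moved stays moved. The work goes in short steps, Python scripts to look and compute and a tool call to move; the robot and the scene stay as the last step left them, time stands still between calls to the robot, and variables do not carry over. Pictures are saved under pics/ and viewed, at most 10 in all, crops included, and the job is handed in when it is done.

Besides the shell and the picture viewer there is one more tool, called after ">>>" as a command line: name --argument value ..., lists and objects as JSON in quotes. send_rows: Moves the arm, as the interface text tells. Its arguments: {"type":"object","properties":{"translation":{"type":"array"},"angular":{"type":"array"},"jaw":{"type":"number"}},"required":["translation","angular"]}

```bash
mkdir -p pics
cat > h.py <<'E'
from rig import *
import numpy as np, cv2
def w(p,f): return (np.linalg.inv(f["view"])@np.append(p,1))[:3]
def px(P,f):
    c=(f["view"]@np.append(P,1))[:3]; c=c*[1,-1,-1]
    K=np.array([[f["fx"],0,f["cx"]],[0,f["fy"],f["cy"]],[0,0,1.]])
    return cv2.projectPoints(c.reshape(1,3),np.zeros(3),np.zeros(3),K,np.array(f["dist_coeffs"],float))[0].ravel()
def ray(u,v,z,f):
    K=np.array([[f["fx"],0,f["cx"]],[0,f["fy"],f["cy"]],[0,0,1.]])
    x,y=cv2.undistortPoints(np.array([[[u,v]]],float),K,np.array(f["dist_coeffs"],float)).ravel()
    V=np.linalg.inv(f["view"]); o=V[:3,3]; d=V[:3,:3]@[x,-y,-1]
    return o+d*(z-o[2])/d[2]
def save(f,n): cv2.imwrite("pics/"+n,f["img"][:,:,::-1])
E
python3 - <<'E'
from h import *
for n in("scene","top"):
    f=grab_frame(n); save(f,n+"1.png")
    for t in("jar","tin","left_pan","right_pan"):
        for fn in(spot_point,look_for):
            for d in fn(t,f)[:4]:
                P=w(d["point"],f); print(n,t,fn.__name__,round(d["score"],2),P.round(3),px(P,f).round())
s=observe();print(s)
E
```

```text
scene jar call 0.93 [ 0.336  0.05  -0.   ] [246. 182.]
scene jar call 0.85 [0.328 0.181 0.001] [281. 151.]
scene jar call 0.76 [0.572 0.165 0.082] [348. 183.]
scene jar call 0.7 [ 0.818  0.129 -0.001] [422. 275.]
scene jar call 0.91 [0.353 0.045 0.063] [246. 170.]
scene jar call 0.9 [0.338 0.165 0.063] [277. 140.]
scene jar call 0.66 [0.715 0.303 0.057] [432. 187.]
scene jar call 0.61 [0.822 0.114 0.063] [425. 267.]
scene tin call 0.95 [ 0.564 -0.088  0.165] [261. 233.]
scene left_pan call 0.82 [0.52  0.165 0.08 ] [331. 173.]
scene left_pan call 0.91 [0.566 0.132 0.08 ] [336. 191.]
scene right_pan call 0.96 [ 0.536 -0.083  0.108] [257. 238.]
top jar call 0.79 [0.822 0.13  0.   ] [296. 102.]
top jar call 0.74 [0.571 0.172 0.082] [270. 217.]
top jar call 0.67 [0.709 0.318 0.004] [203. 155.]
top jar call 0.66 [0.325 0.18  0.002] [268. 352.]
top jar call 0.94 [0.698 0.308 0.08 ] [198. 150.]
top jar call 0.93 [0.34  0.049 0.077] [339. 348.]
top jar call 0.87 [0.564 0.165 0.163] [269. 214.]
top jar call 0.63 [0.811 0.129 0.074] [295.  93.]
top tin call 0.65 [ 0.548 -0.08   0.11 ] [413. 227
[... 265 characters left out ...]
105] [415. 236.]
{'clock': 0.9, 'joint_positions': array([-7.37443946e+01,  2.05552625e+01,  8.65418903e+01, -4.72384259e-04,
        7.29074237e+01, -6.59395401e+00]), 'dq': array([ 0.01182657,  0.07279276, -0.02005621, -0.06843409,  0.01229627,
       -0.02288984]), 'joint_torque': array([ 2.37931541e-03, -5.27568734e+01, -2.79049265e+01,  2.44565599e-04,
        1.71676209e-03, -1.51193865e-05]), 'ee_pos': array([ 0.23297197, -0.55287185,  0.19947679]), 'eef_rot': array([-1.79995402e+02, -7.70119090e-05,  2.28496983e+01]), 'force': array([-0.51296384, -0.27723032,  0.25039589]), 'moment': array([-0.01167504, -0.00454879,  0.02998585]), 'gripper_force': 0.0, 'opening': 0.08560266657638177}
```

View pics/scene1.png

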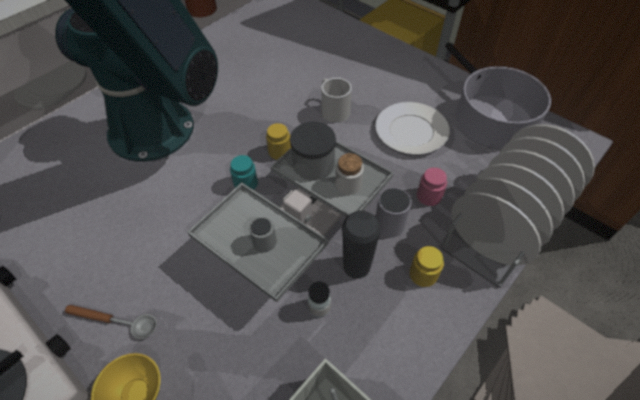

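View pics/top1.png

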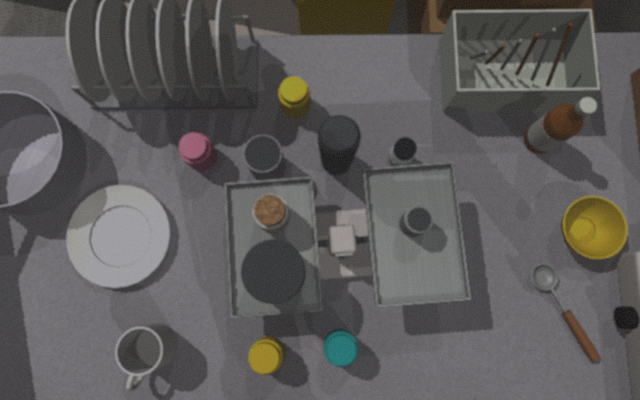

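The jar candidates in the top view are white with cork (270,212), yellow (265,355) and (294,95), turquoise (341,348) and pink (196,150). The white one stands beside the dark canister (273,270) in the low left pan and has the cork, so it fits the description. The tin is at (417,220) in the right pan. I'll confirm this in an enlarged crop and refine the positions.

Run:
```python
from h import *
f=grab_frame("top")
c=f["img"][160:330,210:480]; cv2.imwrite("pics/crop1.png",cv2.resize(c,None,fx=2.9,fy=2.9,interpolation=cv2.INTER_CUBIC)[:,:,::-1])
hsv=cv2.cvtColor(f["img"],cv2.COLOR_RGB2HSV)
m=np.zeros((400,640),np.uint8); m[190:235,245:295]=((hsv[190:235,245:295,0]<20)&(hsv[190:235,245:295,1]>80)); 
n,l,s,ce=cv2.connectedComponentsWithStats(m); k=1+np.argmax(s[1:,4]); print("cork",ce[k],s[k],ray(*ce[k],.159,f).round(4))
for t in("left_pan","right_pan"):
    r=masks_of(t,f)[0]["region"].astype(np.uint8); q=np.argwhere(r)[:,::-1].astype(np.float32)
    z=.091 if t=="left_pan" else .121
    P=np.array([ray(u,v,z,f)[:2] for u,v in q[::3]]).astype(np.float32)
    print(t,cv2.minAreaRect(P))
for d in masks_of("tin",f)[:1]:
    q=np.argwhere(d["region"])[:,::-1]; print("tin bbox",q.min(0),q.max(0),q.mean(0), ray(*q.mean(0),.15,f).round(4))
for u,v in((419,217),(418,219),(270,210)): print(ray(u,v,.171,f).round(4))
for d in spot_point("jar",f)[:4]: print(w(d["point"],f).round(4),d["score"])
for d in spot_point("tin",f)[:1]: print(w(d["point"],f).round(4),d["score"])
```

```text
cork [269.46637427 209.94736842] [255 196  30  29 684] [0.5717 0.1652 0.159 ]
left_pan ((0.5188391208648682, 0.16674651205539703), (0.24296949803829193, 0.16388827562332153), 4.118527412414551)
right_pan ((0.5362581014633179, -0.08173853904008865), (0.2409140169620514, 0.16090306639671326), 4.282409191131592)
tin bbox [399 205] [434 237] [416.24256293 221.05949657] [ 0.553  -0.0788  0.15  ]
[ 0.5568 -0.0793  0.171 ]
[ 0.5535 -0.0776  0.171 ]
[0.5697 0.163  0.171 ]
[0.7064 0.3178 0.0025] 0.69
[ 0.3228  0.1811 -0.0006] 0.66
[0.5709 0.1687 0.0803] 0.63
[ 0.8207  0.1312 -0.004 ] 0.62
[ 0.5499 -0.0804  0.108 ] 0.94
```

View pics/crop1.png

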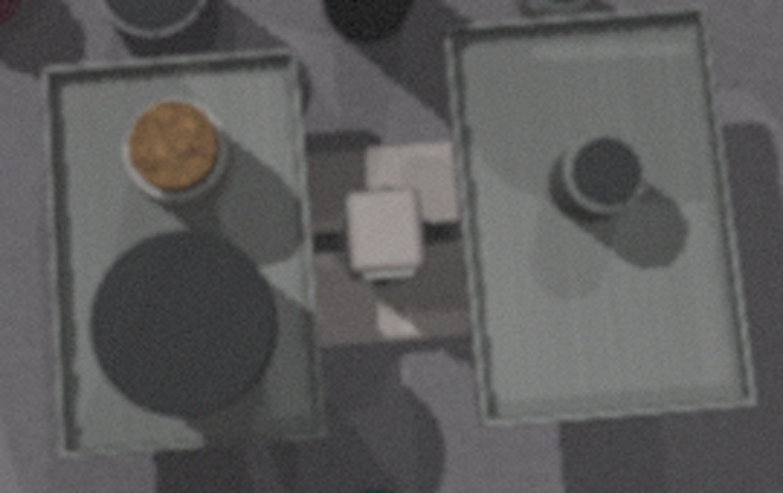

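The crop shows the cork-lidded white jar (crop (173,147)) beside the canister (183,323), and the tin at (607,175). Pan yaw is about 4.1°. The jar is at (0.572, 0.165) and the tin is at about +15 mm in pan x. That leaves -x as the free side, so the target is (0.4735, -0.086). Starting transit.

>>> send_rows --translation '[[0.31,-0.28,-0.2],[0.62,-0.55,-0.4],[0.92,-0.83,-0.5],[0.92,-0.83,-0.5]]' --angular '[[0,0,0],[0,0,0],[0,0,0],[0,0,0]]' --jaw 0

```text
clock: 1.53
ee_pos: [0.2771, -0.4588, 0.2413]
eef_rot: [-180.0, -0.1, 23.0]
force: [-0.9, 0.7, -1.0]
opening: 0.0853
gripper_force: 0.0
```

>>> send_rows --translation '[[0.31,-0.28,0],[0.62,-0.55,0],[0.92,-0.83,0],[0.92,-0.83,0]]' --angular '[[0,0,0],[0,0,0],[0,0,0],[0,0,0]]'

```text
clock: 1.87
ee_pos: [0.3181, -0.3681, 0.2392]
eef_rot: [-179.8, -0.1, 23.0]
force: [-0.9, -0.2, -0.3]
opening: 0.0856
gripper_force: 0.0
```

>>> send_rows --translation '[[0.31,-0.28,0],[0.62,-0.55,0],[0.92,-0.83,0],[0.92,-0.83,0]]' --angular '[[0,0,0],[0,0,0],[0,0,0],[0,0,0]]'

```text
clock: 2.2
ee_pos: [0.36, -0.2791, 0.2393]
eef_rot: [-179.8, -0.1, 23.0]
force: [-1.5, -0.3, 0.6]
opening: 0.0853
gripper_force: 0.0
```

>>> send_rows --translation '[[0.31,-0.28,0],[0.62,-0.55,0],[0.92,-0.83,0],[0.92,-0.83,0]]' --angular '[[0,0,0],[0,0,0],[0,0,0],[0,0,0]]'

```text
clock: 2.53
ee_pos: [0.4025, -0.1902, 0.2395]
eef_rot: [-179.9, -0.1, 23.0]
force: [-1.3, -0.2, -0.5]
opening: 0.0855
gripper_force: 0.0
```

>>> send_rows --translation '[[0.31,-0.28,0],[0.62,-0.55,0],[0.92,-0.83,0],[0.92,-0.83,0]]' --angular '[[0,0,0],[0,0,0],[0,0,0],[0,0,0]]'

```text
clock: 2.87
ee_pos: [0.445, -0.101, 0.2396]
eef_rot: [-179.9, -0.1, 23.0]
force: [0.1, 0.7, -0.2]
opening: 0.0854
gripper_force: 0.0
```

>>> send_rows --translation '[[0.31,-0.28,0],[0.62,-0.55,0],[0.92,-0.83,0],[0.92,-0.83,0]]' --angular '[[0,0,0],[0,0,0],[0,0,0],[0,0,0]]'

```text
clock: 3.2
ee_pos: [0.4876, -0.0116, 0.2396]
eef_rot: [-179.9, -0.1, 23.0]
force: [0.1, -0.1, -0.1]
opening: 0.0856
gripper_force: 0.0
```

>>> send_rows --translation '[[0.31,-0.28,0],[0.62,-0.55,0],[0.92,-0.83,0],[0.92,-0.83,0]]' --angular '[[0,0,0],[0,0,0],[0,0,0],[0,0,0]]'

```text
clock: 3.53
ee_pos: [0.5301, 0.0779, 0.2395]
eef_rot: [-180.0, -0.2, 23.0]
force: [-0.3, -1.2, -0.1]
opening: 0.0855
gripper_force: 0.0
```

>>> send_rows --translation '[[0.31,-0.28,0],[0.62,-0.55,0],[0.92,-0.83,0],[0.92,-0.83,0],[0.92,-0.83,0]]' --angular '[[0,0,0.07],[0,0,0.14],[0,0,0.208],[0,0,0.208],[0,0,0.208]]'

```text
clock: 3.95
ee_pos: [0.5701, 0.1643, 0.2391]
eef_rot: [179.9, 0.0, 4.3]
force: [-0.8, -0.9, -0.2]
opening: 0.0855
gripper_force: 0.0
```

>>> send_rows --translation '[[0,0,0.4],[0,0,0.8],[0,0,0.8]]' --angular '[[0,0,0],[0,0,0],[0,0,0]]'

```text
clock: 4.2
ee_pos: [0.5646, 0.1619, 0.17]
eef_rot: [179.9, 0.6, 4.1]
force: [-2.2, 0.1, -0.5]
opening: 0.0853
gripper_force: 0.0
```

Run:
```python
from h import *
f=grab_frame("scene"); print(observe()["ee_pos"])
cv2.imwrite("pics/s2.png",cv2.resize(f["img"][80:280,240:500],None,fx=3,fy=3)[:,:,::-1])
```

```text
[0.56596545 0.16244855 0.17267016]
```

View pics/s2.png

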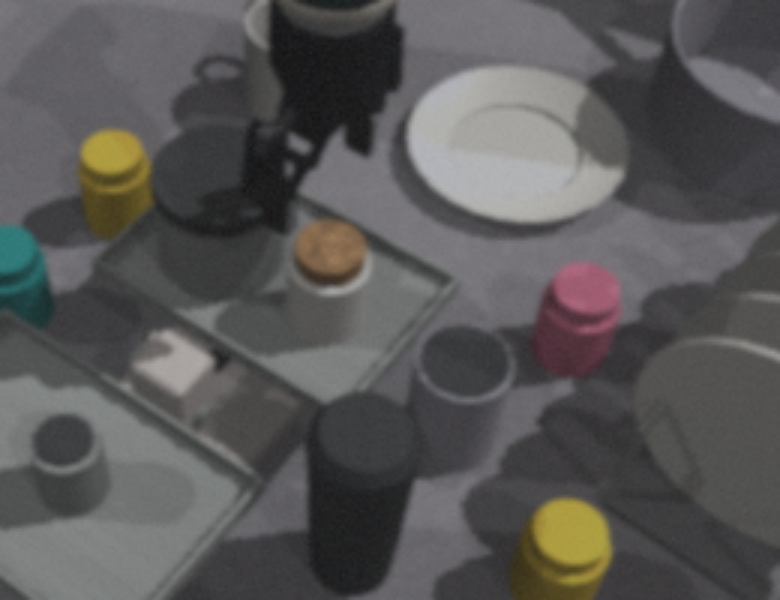

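The gripper is above and behind the jar (cork at about (350,163) full-frame, fingertips around (330,153) and (358,127)). I'll check the alignment by projection from both cameras.

Run:
```python
from h import *
from scipy.spatial.transform import Rotation as R
s=observe();print(s["ee_pos"],s["eef_rot"],s["dq"].round(2))
for n,(a,b,c,d) in dict(scene=(145,185,330,370),top=(190,235,245,295)).items():
    f=grab_frame(n)
    hsv=cv2.cvtColor(f["img"],cv2.COLOR_RGB2HSV)[a:b,c:d]
    m=((hsv[...,0]<20)&(hsv[...,1]>80)).astype(np.uint8)
    nn,l,st,ce=cv2.connectedComponentsWithStats(m);k=1+np.argmax(st[1:,4]);u=ce[k]+[c,a]
    print(n,"cork",u,st[k],[ray(*u,z,f).round(4) for z in(.15,.159)],"pred",px([.571,.166,.157],f))
    Rm=R.from_euler("xyz",s["eef_rot"],degrees=True).as_matrix()
    for y in(-.05,0,.05): print("tip",px(s["ee_pos"]+Rm@[0,y,-.013],f).round(1))
```

```text
[0.56596545 0.16244855 0.17267016] [179.91309217   0.45998333   4.12242452] [ 0.42 -2.27 -4.6   0.16  1.76  0.84]
scene cork [349.75132275 163.18518519] [  9   8  23  21 378] [array([0.5715, 0.1681, 0.15  ]), array([0.5761, 0.1618, 0.159 ])] pred [349.11581929 161.49929383]
tip [360.4 138.6]
tip [346.8 152.3]
tip [332.6 166.8]
top cork [270.48780488 219.06097561] [ 14  21  20  15 164] [array([0.5577, 0.1642, 0.15  ]), array([0.5564, 0.1633, 0.159 ])] pred [269.08128999 210.55315417]
tip [238.2 213.2]
tip [269.4 210.8]
tip [300.5 208.4]
```

Run:
```python
from h import *
from scipy.spatial.transform import Rotation as R
s=observe();print(s["ee_pos"],s["clock"])
Rm=R.from_euler("xyz",s["eef_rot"],degrees=True).as_matrix()
o=[]
for n,(r,c) in dict(scene=(90,290),top=(150,210)).items():
    f=grab_frame(n); print(n,np.linalg.inv(f["view"])[:3,3])
    im=cv2.resize(f["img"][r:r+130,c:c+120],None,fx=3.3,fy=3.3,interpolation=cv2.INTER_CUBIC)
    im=np.clip(im.astype(float)*1.8,0,255).astype(np.uint8)
    for y in(-.0425,.0425):
      for z,col in((0,(255,0,0)),(-.013,(0,255,0)),(-.073,(0,0,255))):
        p=(px(s["ee_pos"]+Rm@[0,y,z],f)-[c,r])*3.3
        cv2.circle(im,tuple(int(v) for v in p),3,col,-1)
    o.append(im)
cv2.imwrite("pics/both.png",np.hstack(o)[:,:,::-1])
```

```text
[0.56959454 0.1637542  0.17647176] 4.35
scene [ 0.94981379 -0.33671957  0.88074528]
top [0.44280241 0.08065382 0.9560669 ]
```

View pics/both.png

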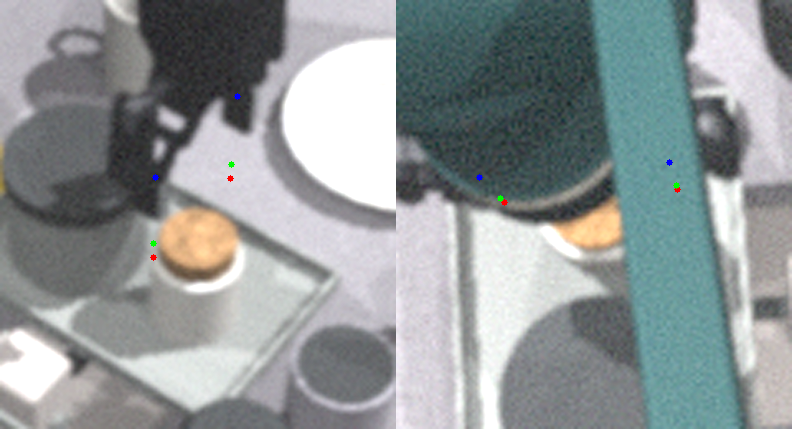

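The jar is laterally aligned by kinematics, but the drawn fingertips (crop (155,215) and (245,130)) look higher than predicted. I'll descend partway and check again.

>>> send_rows --translation '[[0,0,0.2],[0,0,0.4],[0,0,0.5],[0,0,0.5],[0,0,0.5],[0,0,0.5]]' --angular '[[0,0,0],[0,0,0],[0,0,0],[0,0,0],[0,0,0],[0,0,0]]'

```text
clock: 4.95
ee_pos: [0.5702, 0.1654, 0.1368]
eef_rot: [-180.0, -0.1, 4.1]
force: [0.1, -0.4, -0.3]
opening: 0.0857
gripper_force: 0.0
```

```bash
cat > v.py <<'E'
from h import *
import sys
from scipy.spatial.transform import Rotation as R
def both(name,zs=(0,-.013,-.073),rc=dict(scene=(90,290),top=(150,210))):
    s=observe();print(s["ee_pos"],s["eef_rot"],s["clock"])
    Rm=R.from_euler("xyz",s["eef_rot"],degrees=True).as_matrix()
    o=[]
    for n,(r,c) in rc.items():
        f=grab_frame(n)
        im=cv2.resize(f["img"][r:r+130,c:c+120],None,fx=3.3,fy=3.3,interpolation=cv2.INTER_CUBIC)
        im=np.clip(im.astype(float)*1.8,0,255).astype(np.uint8)
        for y in(-.0425,.0425):
          for z,col in zip(zs,((255,0,0),(0,255,0),(0,0,255))):
            p=(px(s["ee_pos"]+Rm@[0,y,z],f)-[c,r])*3.3
            cv2.circle(im,tuple(int(v) for v in p),2,col,-1)
        o.append(im)
    cv2.imwrite("pics/"+name,np.hstack(o)[:,:,::-1])
E
python3 -c "
from v import *
both('b2.png')"
```

```text
[0.57024593 0.16539815 0.13681572] [-1.79985404e+02 -1.11708111e-01  4.13624871e+00] 4.95
```

View pics/b2.png

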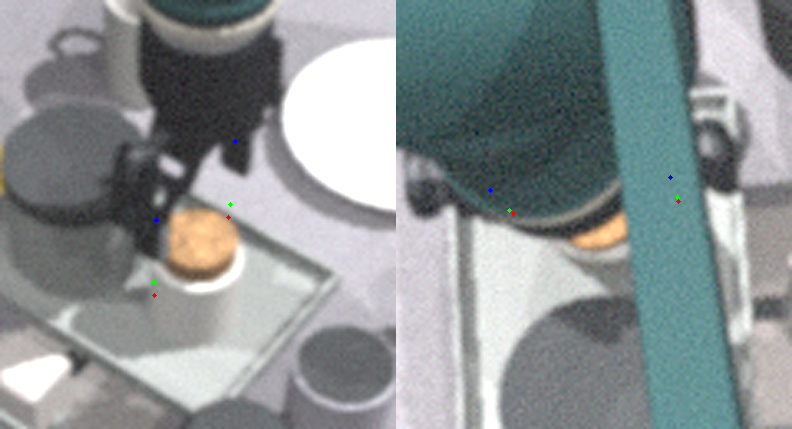

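Near fingertip shows at about (152,262) and far at (240,172) in the left half. I'll difference this against the first frame to see the whole finger outline, including any pale parts.

Run:
```python
from v import *
s=observe();Rm=R.from_euler("xyz",s["eef_rot"],degrees=True).as_matrix()
o=[]
for n,(r,c) in dict(scene=(110,300),top=(170,210)).items():
    f=np.mean([grab_frame(n)["img"].astype(float) for _ in range(2)],0); g=grab_frame(n)
    a=cv2.imread(f"pics/{n}1.png")[:,:,::-1].astype(float)
    d=np.abs(f-a).max(2); d=np.clip(d*4,0,255).astype(np.uint8)
    w_,h_=(90,90) if n=="scene" else (130,90)
    for im in (np.clip(f*2,0,255).astype(np.uint8),cv2.merge([d]*3)):
        im=cv2.resize(im[r:r+h_,c:c+90],None,fx=4.4,fy=4.4,interpolation=cv2.INTER_CUBIC)
        for y in(-.0425,.0425):
            p=(px(s["ee_pos"]+Rm@[0,y,-.013],g)-[c,r])*4.4
            cv2.circle(im,tuple(int(v) for v in p),2,(0,255,0),-1)
        o.append(im[:290])
cv2.imwrite("pics/d.png",np.vstack([np.hstack(o[:2]),np.hstack(o[2:])])[:,:,::-1])
```

```text
(no output)
```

View pics/d.png

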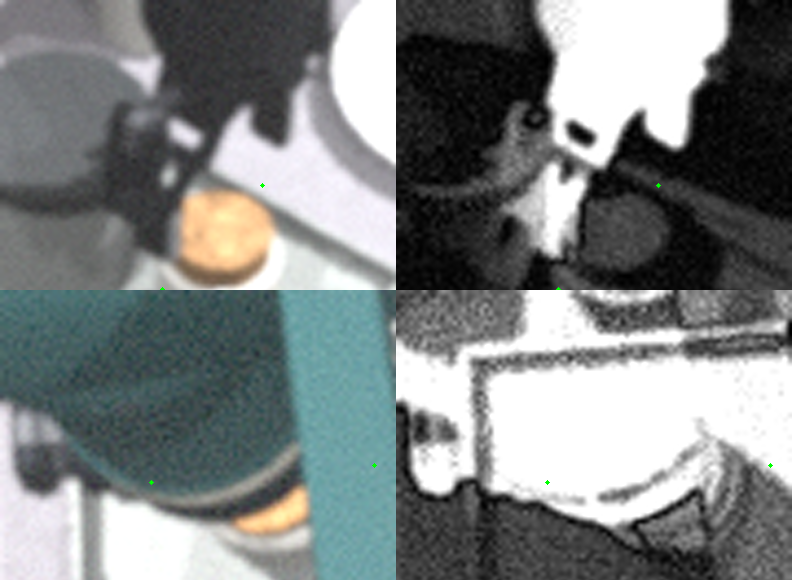

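Fingertips appear around 25 mm higher than stated but laterally centred. The closing width will settle it: 62 mm means stoneware body, 52 mm means cork. Descending to the stated grasp height and closing.

>>> send_rows --translation '[[0,0,0.15],[0,0,0.3],[0,0,0.36],[0,0,0.36],[0,0,0.36]]' --angular '[[0,0,0],[0,0,0],[0,0,0],[0,0,0],[0,0,0]]'

```text
clock: 5.77
ee_pos: [0.5691, 0.1653, 0.1066]
eef_rot: [-180.0, 0.0, 4.1]
force: [-0.3, -1.0, 0.5]
opening: 0.0854
gripper_force: 0.0
```

>>> send_rows --translation '[[0,0,0],[0,0,0],[0,0,0],[0,0,0],[0,0,0],[0,0,0],[0,0,0],[0,0,0]]' --angular '[[0,0,0],[0,0,0],[0,0,0],[0,0,0],[0,0,0],[0,0,0],[0,0,0],[0,0,0]]' --jaw 1

```text
clock: 6.43
ee_pos: [0.5699, 0.1655, 0.1078]
eef_rot: [-180.0, -0.1, 4.1]
force: [-1.0, -0.3, 5.2]
opening: 0.0497
gripper_force: 62.2
```

```bash
python3 -c "
from v import *
both('b3.png',(0,-.019,-.073))
s=observe();print(s['opening'],s['gripper_force'],s['force'])"
```

```text
[0.56988983 0.16545262 0.10778592] [-1.79984245e+02 -8.83146917e-02  4.13337988e+00] 6.4333
0.049860069433314655 62.21674032507508 [-0.74445085 -0.45955509  5.27831662]
```

View pics/b3.png

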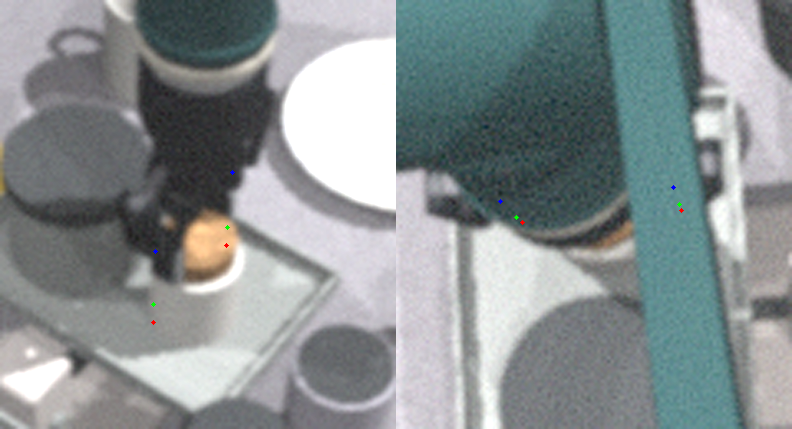

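Opening is 50 mm at 62 N, so the fingers hold the cork over its full height with the tips at the shoulder. That is a firm upright hold on the jar, so I'll lift with it.

>>> send_rows --translation '[[0,0,-0.06],[0,0,-0.15],[0,0,-0.3],[0,0,-0.45],[0,0,-0.6],[0,0,-0.75],[0,0,-0.9],[0,0,-1],[0,0,-1]]' --angular '[[0,0,0],[0,0,0],[0,0,0],[0,0,0],[0,0,0],[0,0,0],[0,0,0],[0,0,0],[0,0,0]]' --jaw 1

```text
clock: 7.28
ee_pos: [0.5706, 0.1654, 0.1889]
eef_rot: [-180.0, -0.2, 4.1]
force: [0.2, 0.1, -2.1]
opening: 0.0494
gripper_force: 62.6
```

>>> send_rows --translation '[[0,0,-0.1],[0,0,-0.2],[0,0,-0.25],[0,0,-0.25]]' --angular '[[0,0,0],[0,0,0],[0,0,0],[0,0,0]]'

```text
clock: 7.62
ee_pos: [0.57, 0.1654, 0.2078]
eef_rot: [-180.0, -0.1, 4.1]
force: [0.5, 0.3, -1.8]
opening: 0.0497
gripper_force: 62.6
```

```bash
python3 -c "
from v import *
both('b4.png',(0,-.019,-.073),dict(scene=(70,290),top=(150,210)))
s=observe();print(s['opening'],s['gripper_force'],s['force'])"
```

```text
[0.56998875 0.16537774 0.20776304] [-1.79986866e+02 -9.22654324e-02  4.13089841e+00] 7.6167
0.04975444532526258 62.59472738927798 [-0.18086932  0.13220002 -3.13020335]
```

View pics/b4.png

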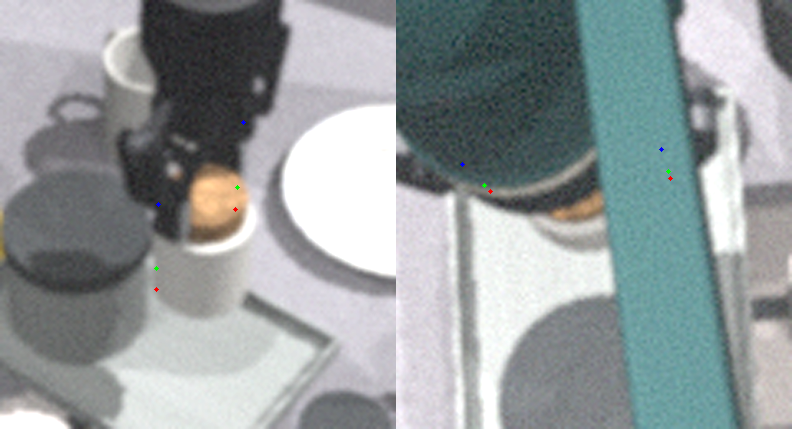

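The jar is up and upright (cork at left-half (215,200), base clear of the pan floor). Moving across to the right pan.

>>> send_rows --translation '[[-0.06,0.12,0],[-0.15,0.32,0],[-0.25,0.54,0],[-0.36,0.76,0]]' --angular '[[0,0,0],[0,0,0],[0,0,0],[0,0,0]]'

```text
clock: 8.05
ee_pos: [0.5439, 0.1014, 0.2061]
eef_rot: [180.0, 0.1, 4.2]
force: [-0.4, 0.4, -2.2]
opening: 0.0493
gripper_force: 62.6
```

>>> send_rows --translation '[[-0.12,0.25,0],[-0.24,0.5,0],[-0.36,0.76,0]]' --angular '[[0,0,0],[0,0,0],[0,0,0]]'

```text
clock: 8.3
ee_pos: [0.5192, 0.0385, 0.2062]
eef_rot: [180.0, 0.1, 4.1]
force: [0.3, 0.2, -2.6]
opening: 0.0499
gripper_force: 62.6
```

>>> send_rows --translation '[[-0.12,0.25,0],[-0.24,0.5,0],[-0.36,0.76,0]]' --angular '[[0,0,0],[0,0,0],[0,0,0]]'

```text
clock: 8.55
ee_pos: [0.4948, -0.0242, 0.2063]
eef_rot: [-180.0, 0.1, 4.1]
force: [-0.1, 0.2, -2.2]
opening: 0.0499
gripper_force: 62.6
```

>>> send_rows --translation '[[-0.12,0.25,0],[-0.24,0.5,0],[-0.32,0.68,0],[-0.36,0.76,0],[-0.36,0.76,0],[-0.36,0.76,0],[-0.36,0.76,0]]' --angular '[[0,0,0],[0,0,0],[0,0,0],[0,0,0],[0,0,0],[0,0,0],[0,0,0]]'

```text
clock: 9.13
ee_pos: [0.472, -0.085, 0.2066]
eef_rot: [-180.0, -0.0, 4.1]
force: [0.0, 0.8, -2.7]
opening: 0.0495
gripper_force: 62.7
```

>>> send_rows --translation '[[0,0,0.12],[0,0,0.28],[0,0,0.46],[0,0,0.62],[0,0,0.72],[0,0,0.75],[0,0,0.75],[0,0,0.75]]' --angular '[[0,0,0],[0,0,0],[0,0,0],[0,0,0],[0,0,0],[0,0,0],[0,0,0],[0,0,0]]'

```text
clock: 9.8
ee_pos: [0.4723, -0.0854, 0.1469]
eef_rot: [-180.0, -0.0, 4.2]
force: [0.5, -0.1, -1.1]
opening: 0.0495
gripper_force: 62.7
```

>>> send_rows --translation '[[0,0,0.02],[0,0,0.05],[0,0,0.08],[0,0,0.11],[0,0,0.14],[0,0,0.16],[0,0,0.16],[0,0,0.16],[0,0,0.16]]' --angular '[[0,0,0],[0,0,0],[0,0,0],[0,0,0],[0,0,0],[0,0,0],[0,0,0],[0,0,0],[0,0,0]]'

```text
clock: 10.55
ee_pos: [0.472, -0.0856, 0.134]
eef_rot: [-180.0, -0.0, 4.1]
force: [-0.2, 0.2, -1.3]
opening: 0.0497
gripper_force: 62.8
```

Run:
```python
from h import *
print(np.mean([observe()["force"]],0),observe()["ee_pos"])
fs=[]
for n in("scene","top"):
    f=grab_frame(n)
    fs.append(observe()["force"][2])
    for t in("jar","tin","right_pan","left_pan"):
        for d in spot_point(t,f)[:5]:
            P=w(d["point"],f)
            if P[2]>.05: print(n,t,round(d["score"],2),P.round(4))
        fs.append(observe()["force"][2])
print(np.mean(fs),np.std(fs))
```

```text
[-0.22619962  0.15209781 -1.30193044] [ 0.47201489 -0.08564061  0.13400758]
scene jar 0.92 [ 0.4758 -0.0858  0.1071]
scene jar 0.38 [ 0.5371 -0.0816  0.1057]
scene tin 0.85 [ 0.5565 -0.0812  0.1045]
scene right_pan 0.81 [ 0.5378 -0.0833  0.1037]
scene left_pan 0.83 [0.5234 0.1654 0.0824]
top jar 0.6 [ 0.4743 -0.0811  0.1094]
top tin 0.9 [ 0.5506 -0.0799  0.1064]
top right_pan 0.63 [ 0.5425 -0.0808  0.1047]
top left_pan 0.87 [0.5198 0.1687 0.0815]
-0.6433691605311458 0.5071810237095759
```

The jar is in contact and the pan has started to sink (about 0.105 m). Lowering 12 mm more with the pan, then releasing.

>>> send_rows --translation '[[0,0,0.02],[0,0,0.04],[0,0,0.06],[0,0,0.08],[0,0,0.1],[0,0,0.12],[0,0,0.14],[0,0,0.155],[0,0,0.155],[0,0,0.155],[0,0,0.155],[0,0,0.155]]' --angular '[[0,0,0],[0,0,0],[0,0,0],[0,0,0],[0,0,0],[0,0,0],[0,0,0],[0,0,0],[0,0,0],[0,0,0],[0,0,0],[0,0,0]]'

```text
clock: 12.05
ee_pos: [0.472, -0.0856, 0.1216]
eef_rot: [-180.0, -0.0, 4.1]
force: [0.0, -0.6, 0.3]
opening: 0.0496
gripper_force: 62.9
```

Run:
```python
from h import *
print(observe()["ee_pos"])
f=grab_frame("scene");fs=[]
for t in("jar","tin","right_pan","left_pan"):
    for d in spot_point(t,f)[:3]:
        P=w(d["point"],f)
        if P[2]>.05: print(t,round(d["score"],2),P.round(4))
    fs.append(observe()["force"][2])
print(np.mean(fs))
```

```text
[ 0.47196598 -0.08562517  0.12160021]
jar 0.63 [ 0.4747 -0.0856  0.0944]
tin 0.8 [ 0.5539 -0.0796  0.0932]
right_pan 0.78 [ 0.537  -0.0812  0.0921]
left_pan 0.56 [0.5198 0.1653 0.0964]
0.1250025941639596
```

Pans are nearly level and the wrist force is about zero. Opening, then lifting clear.

>>> send_rows --translation '[[0,0,0],[0,0,0],[0,0,0],[0,0,0],[0,0,0],[0,0,0],[0,0,0],[0,0,0],[0,0,0]]' --angular '[[0,0,0],[0,0,0],[0,0,0],[0,0,0],[0,0,0],[0,0,0],[0,0,0],[0,0,0],[0,0,0]]' --jaw 0

```text
clock: 13.05
ee_pos: [0.4719, -0.0856, 0.1215]
eef_rot: [-180.0, 0.0, 4.1]
force: [0.4, 0.2, 0.8]
opening: 0.0854
gripper_force: 0.0
```

>>> send_rows --translation '[[0,0,-0.06],[0,0,-0.2],[0,0,-0.4],[0,0,-0.6],[0,0,-0.8],[0,0,-1],[0,0,-1]]' --angular '[[0,0,0],[0,0,0],[0,0,0],[0,0,0],[0,0,0],[0,0,0],[0,0,0]]'

```text
clock: 13.63
ee_pos: [0.4741, -0.0863, 0.2047]
eef_rot: [179.9, -0.3, 4.1]
force: [0.1, -0.2, -0.1]
opening: 0.0852
gripper_force: 0.0
```

>>> send_rows --translation '[[0,0,-0.3],[0,0,-0.6],[0,0,-0.6],[0,0,-0.6],[0,0,-0.6],[0,0,-0.6],[0,0,-0.6],[0,0,-0.6],[0,0,-0.6],[0,0,-0.6],[0,0,-0.6],[0,0,-0.6]]' --angular '[[0,0,0],[0,0,0],[0,0,0],[0,0,0],[0,0,0],[0,0,0],[0,0,0],[0,0,0],[0,0,0],[0,0,0],[0,0,0],[0,0,0]]'

```text
clock: 14.63
ee_pos: [0.4719, -0.0856, 0.2495]
eef_rot: [-180.0, 0.0, 4.1]
force: [-0.7, 1.9, 0.1]
opening: 0.0851
gripper_force: 0.0
```

Run:
```python
from h import *
f=grab_frame("scene");save(f,"end.png")
for t in("jar","tin","right_pan","left_pan"):
    for d in spot_point(t,f)[:3]:
        P=w(d["point"],f)
        if P[2]>.05: print(t,round(d["score"],2),P.round(4))
print(observe()["clock"])
```

```text
jar 0.77 [ 0.4753 -0.0855  0.0937]
tin 0.68 [ 0.5522 -0.0785  0.0956]
right_pan 0.58 [ 0.5372 -0.0826  0.0937]
left_pan 0.61 [0.5187 0.1655 0.0966]
14.8833
```

View pics/end.png

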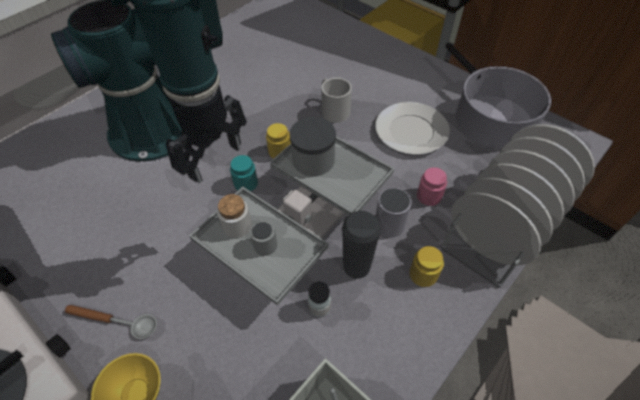

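The jar (232,212) stands upright beside the tin (263,238) in the right pan. The canister (313,145) is alone in the left pan, the pans are level within about 3 mm, and the gripper is clear.

```bash
python3 -c "
from rig import *
print(close_job())"
```

```text
the job is handed in; nothing more can be done
None
```

The jar now stands upright next to the tin in the right pan, with the pans level to about 3 mm in the last camera measurement. The canister and tin stayed in their pans, and I handed the job in at about 15 s; no verdict came back.

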